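# Take the cap off a fallen gas cylinder of unknown thread hand

## Task

The small gas cylinder lying on the open bench has to be checked at its outlet: stand it upright on the bench, let go of it, then unscrew its cap and lift it off. Its thread may be left-hand or right-hand and nothing shows which, so try it one way and, if the whole cylinder turns along, the other. Finish still holding the cap in the gripper, some 10 cm above the cylinder, which stays standing on the bench; leave the cylinder in the tray and the other things alone.

Things in the scene. Friction and masses are not known exactly. Their poses are not given: they have to be found in the camera images.
- cyl_a: one of two small gas cylinders that look alike: grey steel body 52 mm in diameter, round the lowest 34 mm an octagonal black rubber boot, 52 mm across flats; straight wall to 125 mm above the foot, then a shoulder; 176 mm tall with its cap; 0.6 to 0.9 kg. Origin on its axis, 88 mm above the foot; z runs from foot to cap. Starts lying on the bench or in the tray, with the other in the other place
- cap_a: screw cap on cyl_a: grey plastic, twelve-sided, 34 mm across flats, 27 mm tall, 40 g. Origin at the middle of its underside, z to its closed top; screwed on, this lies 62 mm from cyl_a's origin along z. Turned the tight way it goes at most 12 degrees and then takes the whole cylinder round with it; one of cap_a and cap_b has a left-hand thread, the other a right-hand one
- cyl_b: the other cylinder, the same in shape and size, origin and axes. Which of the two lies on the open bench changes. Stood up, a cylinder's rubber foot grips the bench well enough to unscrew the cap one-handed, but nothing else keeps it from turning. Tipped up over the edge of its foot it ends standing 114 mm from where its middle lay, on the foot's side
- cap_b: screw cap on cyl_b, the same in shape and size, opposite in hand. Both have a coarse thread and a sprung seal: turned the loosening way the cap turns easily and rises up to 3 mm; the thread holds it for the first 108 to 121 degrees, then it lifts straight off, and it meets a stop about 15 degrees farther on. It covers the outlet, a brass spigot whose mouth is 170 mm above the foot
- tray: open carton tray fixed to the bench, 246 mm square outside, walls 55 mm high and 5 mm thick; one cylinder lies in it. Origin at the middle of its underside, z up
- tape_roll: roll of brown packing tape lying flat, 100 mm in diameter, 48 mm high; a bystander. Origin at the middle of its underside
- tumbler: white plastic tumbler, 76 mm across the rim, 130 mm tall; a bystander. Origin at the middle of its underside
- calculator: black pocket calculator, 130 x 78 x 16 mm; a bystander. Origin at the middle of its underside
Things that resemble listed ones, but are neither listed nor needed, are in the scene too. Leave any orange look-alike of the cap_b alone. What is shaped like the cyl_a but green or purple is not meant.

How it is judged (in metres and radians):
On the way:
1. the cylinder from the open bench stands upright on the bench by itself (within 5 degrees, let go of), its cap still screwed on (((angle between cyl_a's own z axis and vertical below 0.08 rad and height (world z) of cyl_a between 0.084 and 0.092 m and horizontal distance between cyl_a and tray above 0.17 m and z of cap_a in the frame of cyl_a between 0.055 and 0.066 m and distance between cap_a and cyl_a below 0.067 m and contact force between the fingers and cyl_a below 0.5 N) or (angle between cyl_b's own z axis and vertical below 0.08 rad and height (world z) of cyl_b between 0.084 and 0.092 m and horizontal distance between cyl_b and tray above 0.17 m and z of cap_b in the frame of cyl_b between 0.055 and 0.066 m and distance between cap_b and cyl_b below 0.067 m and contact force between the fingers and cyl_b below 0.5 N))), for 0.2 s.
At the end, for the whole second after the job is handed in: the cylinder from the open bench stands upright (within 5 degrees), still, on the bench; its cap is gripped, off it and still, its underside 30 to 230 mm above the outlet and within 120 mm sideways of the axis; the other cylinder lies in the tray, cap on (((angle between cyl_a's own z axis and vertical below 0.08 rad and height (world z) of cyl_a between 0.084 and 0.092 m and horizontal distance between cyl_a and tray above 0.17 m and linear speed of cyl_a below 0.02 m/s and height (world z) of cap_a between 0.2 and 0.4 m and horizontal distance between cap_a and cyl_a below 0.12 m and contact force between the fingers and cap_a above 2 N and contact force between cap_a and cyl_a below 0.05 N and linear speed of cap_a below 0.03 m/s and horizontal distance between cyl_b and tray below 0.06 m and height (world z) of cyl_b below 0.035 m and distance between cap_b and cyl_b below 0.067 m) or (angle between cyl_b's own z axis and vertical below 0.08 rad and height (world z) of cyl_b between 0.084 and 0.092 m and horizontal distance between cyl_b and tray above 0.17 m and linear speed of cyl_b below 0.02 m/s and height (world z) of cap_b between 0.2 and 0.4 m and horizontal distance between cap_b and cyl_b below 0.12 m and contact force between the fingers and cap_b above 2 N and contact force between cap_b and cyl_b below 0.05 N and linear speed of cap_b below 0.03 m/s and horizontal distance between cyl_a and tray below 0.06 m and height (world z) of cyl_a below 0.035 m and distance between cap_a and cyl_a below 0.067 m))); the arm keeps its last pose, push and grip.
It fails at once if the cylinder in the tray is moved by more than 30 mm ((horizontal distance between cyl_a and tray below 0.15 m and distance of cyl_a from where it was at the start of the episode above 0.03 m) or (horizontal distance between cyl_b and tray below 0.15 m and distance of cyl_b from where it was at the start of the episode above 0.03 m)).
It fails at once if the tape roll is moved by more than 30 mm (distance of tape_roll from where it was at the start of the episode above 0.03 m).
It fails at once if the tumbler is moved by more than 30 mm (distance of tumbler from where it was at the start of the episode above 0.03 m).
It fails at once if the calculator is moved by more than 30 mm (distance of calculator from where it was at the start of the episode above 0.03 m).
It also fails if it takes over 61 s, if anything falls off the work surface, if the arm or the gripper's body presses on something with over 40 N, if the wrist force passes 120 N, or if a joint passes its speed limit or range.

## Robot

A 6-joint arm with a two-finger parallel gripper is mounted at the origin on the work surface. World frame = base frame: x ahead of the robot, y to its left, z up, the work surface at z = 0. Lengths are in m, angles in degrees, forces in N, time in s.
With the tool pointing down it reaches from about 0.4 to 0.825 m from the base axis. Payload 7 kg.
Tool frame: the origin (TCP) lies between the finger pads; the fingertips stand 22 mm ahead of it and the grasp point (between the pads) lies 3 mm ahead of it; z points along the fingers, y is the line along which they close (so a half turn about z gives the same grasp; the last joint's range is limited). The gripper opens to 88 mm and grips with 3 to 60 N. Pads are 19 mm wide; open, the fingers measure 130 mm over their backs; the gripper's body (78 mm by 193 mm) begins 47 mm behind the grasp point.
Start: joints at [84.402, 20.546, 0.682, 0, -70.136, -16.507], TCP at [0.254, 0.625, 0.249] pointing down, gripper open.
Joint ranges: [-176.03, 176.03], [-82.01, 121.73], [-58.28, 71.71], [-173.87, 95.51], [-174.79, -0.11], [-173.66, 173.66]. Speed limits (degrees/s): [136.94, 136.94, 172.46, 180, 180, 180].

## Interface

Orientations are given as [roll, pitch, yaw] about the fixed x, y, z axes, in that order (R = Rz(yaw) Ry(pitch) Rx(roll)).
In Python, from plant import ctrl gives the robot as it stands.
- The arm moves only by the tool apply_moves, never from a script. Its argument "targets" is a list of rows, each an object with "travel": the shift along the tool's x, y, z in mm, a list of three; "roll": the turn about the tool's z in degrees; "jaw": the finger opening in mm, from 0 to 87.6. In form: [{"travel": [tx, ty, tz], "roll": roll, "jaw": jaw}, ...]. A call has 1 to 10 rows; each row shifts and turns the commanded pose from where the row before left it, along the tool's axes as they then stand; what a row does not reach is not made up. A row lasts 1/10 s, in which the tool goes at most 50 mm and 8.59 degrees, less where a joint would pass 70% of its speed; a pose out of reach is approached as far as the arm can. A call with a gripper value outside its range is refused whole. The fingers move at their own pace and stop on an object; the grip force is fixed at half the most. Time passes only in rows, so rows that do not move let the fingers close. It gives the time, the measured TCP pose, the force, the opening and the grip force at its end, in the units of the state.
- ctrl.get_obs(): the state, without advancing time (a new reading comes with each control period).
- ctrl.snapshot(name): name is "scene" or "top" or "wrist"; returns the picture (420x560x3 uint8, red, green, blue); there is no depth.
- ctrl.calibration(name): a dict with "K" (3x3 intrinsics, pixels), "extrinsics" (4x4, takes a point from camera to world coordinates); the wrist camera has in their place "hand_eye" (4x4, takes a point from camera to tool coordinates, whose origin is the TCP and whose axes are the flange's). Camera axes: x right, y down, z forward; pixel columns grow to the right and rows downward; lengths in m; the calibration is good to about 2 mm. A picture is of the moment at which its call begins: read the wrist's pose just before it. calibration takes no time and is no camera call.
- ctrl.close_job(): hands the job in; it is judged then, once.
The state is a dict: "clock": time; "joint_pos": joint angles; "qvel": joint speeds; "tau": joint torques, N m; "tool_pos": TCP position; "orientation": TCP orientation; "force": force on the tool from outside, world axes, zero at the start; "moment": the same for the moment, N m; "opening": finger opening in m; "gripper_force": force on a finger pad.
Only numpy, scipy, OpenCV 4.12 (cv2) and the standard library are available. Lean on these libraries where they do the work, as an engineer would, in place of code of your own. Each camera call takes 0.05 s, during which the arm holds its last target. There are 200 camera calls.

## Working session

There is one attempt and no reset: what is moved stays moved. The work goes in short steps, Python scripts to look and compute and a tool call to move; the robot and the scene stay as the last step left them, time stands still between calls to the robot, and variables do not carry over. Pictures are saved under pics/ and viewed, at most 10 in all, crops included, and the job is handed in when it is done.

Besides the shell and the picture viewer there is one more tool, called after "Request:" as a command line: name --argument value ..., lists and objects as JSON in quotes. apply_moves: Moves the arm, as the interface text tells. Its arguments: {"type":"object","properties":{"targets":{"type":"array","items":{"type":"object","properties":{"travel":{"type":"array","items":{"type":"number"}},"roll":{"type":"number"},"jaw":{"type":"number"}}}}},"required":["targets"]}

```bash
mkdir -p pics; ls; python3 - <<'E'
from plant import ctrl
import cv2,numpy as np
np.set_printoptions(precision=4,suppress=True)
for n in("scene","top"):
    cv2.imwrite(f"pics/{n}0.png",ctrl.snapshot(n)[...,::-1]); c=ctrl.calibration(n); print(n,c["K"],c["extrinsics"])
print(ctrl.calibration("wrist")); print(ctrl.get_obs())
E
```

```text
pics
scene [[402.4513   0.     276.9446]
 [  0.     402.4513 213.7362]
 [  0.       0.       1.    ]] [[-0.3821  0.5461 -0.7455  1.327 ]
 [ 0.9238  0.2045 -0.3236  0.3343]
 [-0.0243 -0.8124 -0.5827  0.6561]
 [ 0.      0.      0.      1.    ]]
top [[521.6346   0.     284.7294]
 [  0.     521.6346 214.8785]
 [  0.       0.       1.    ]] [[-0.0252 -0.9943  0.1034  0.4153]
 [-0.9997  0.0246 -0.0072 -0.0234]
 [ 0.0046 -0.1035 -0.9946  1.4483]
 [ 0.      0.      0.      1.    ]]
{'K': array([[332.7145,   0.    , 277.9094],
       [  0.    , 332.7145, 214.5418],
       [  0.    ,   0.    ,   1.    ]]), 'hand_eye': array([[ 0.0004, -0.9577, -0.2878,  0.0785],
       [ 1.    ,  0.0004,  0.0001,  0.0006],
       [-0.    , -0.2878,  0.9577, -0.1366],
       [ 0.    ,  0.    ,  0.    ,  1.    ]])}
{'clock': 0.1, 'joint_pos': array([ 84.4009,  20.5869,   0.6398,  -0.0149, -70.1364, -16.5069]), 'qvel': array([-0.0272, -0.0933,  0.0429,  0.0547,  0.0543, -0.0618]), 'tau': array([ -0.0008, -58.4167,  29.3751,   7.0156,   0.0101,  -0.0001]), 'tool_pos': array([0.2539, 0.625 , 0.2477]), 'orientation': array([179.916 ,  -0.0103, -22.111 ]), 'force': array([-0.4461,  0.621 ,  0.4522]), 'moment': array([-0.0072,  0.0004,  0.0136]), 'gripper_force': 0.0, 'opening': 0.08756724930567004}
```

View pics/scene0.png

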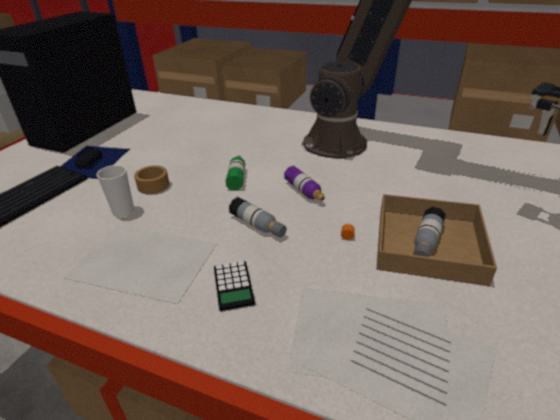

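View pics/top0.png

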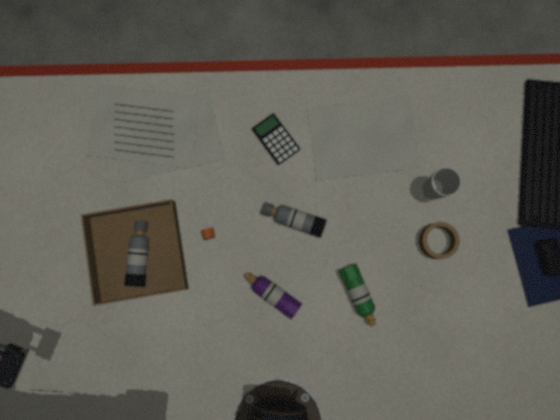

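The picture shows these look-alikes, by top-view pixel:
- Grey cylinder on the bench: cap (266,209), foot (322,228). This is the target.
- Grey cylinder in the tray: (137,255).
- Purple cylinder: (273,295).
- Green cylinder: (357,293).
- Orange cap: (208,233).

In the scene view the target's cap is at (280,230) and its foot at (236,207).

```bash
cat > h.py <<'E'
from plant import ctrl
import cv2,numpy as np
from scipy.spatial.transform import Rotation as Ro
np.set_printoptions(precision=4,suppress=True)
def Tt(o):
    T=np.eye(4);T[:3,:3]=Ro.from_euler('xyz',o["orientation"],degrees=True).as_matrix();T[:3,3]=o["tool_pos"];return T
def cam(n,o=None):
    c=ctrl.calibration(n); return c["K"],(c["extrinsics"] if n!="wrist" else Tt(o)@c["hand_eye"])
def ray(n,uv,o=None):
    K,E=cam(n,o); d=E[:3,:3]@np.linalg.solve(K,[*uv,1.]); return E[:3,3],d/np.linalg.norm(d)
def onz(n,uv,z,o=None):
    p,d=ray(n,uv,o); return p+d*(z-p[2])/d[2]
def tri(r):
    A=sum(np.eye(3)-np.outer(d,d) for _,d in r);b=sum((np.eye(3)-np.outer(d,d))@p for p,d in r)
    x=np.linalg.solve(A,b); return x,[np.linalg.norm((np.eye(3)-np.outer(d,d))@(x-p)) for p,d in r]
def proj(n,X,o=None):
    K,E=cam(n,o); X=np.linalg.inv(E)@[*X,1.]; u=K@X[:3]; return u[:2]/u[2]
def tool(o,X):
    return (np.linalg.inv(Tt(o))@[*X,1.])[:3]*1000
E
python3 - <<'E'
from h import *
t=cv2.imread("pics/top0.png");s=cv2.imread("pics/scene0.png")
a=cv2.resize(t[190:250,240:345],(735,420//1),interpolation=cv2.INTER_CUBIC)[:300*2]
b=cv2.resize(s[190:245,220:295],None,fx=5,fy=5,interpolation=cv2.INTER_CUBIC)
a=cv2.resize(t[195:245,250:340],None,fx=5,fy=5,interpolation=cv2.INTER_CUBIC)
im=np.zeros((540,460,3),np.uint8);im[:250,:450]=a;im[255:255+275,:375]=b
cv2.imwrite("pics/crop0.png",im)
for n,uv,z in [("top",(266,209),.026),("top",(322,228),.026),("top",(276,138),.016),("top",(273,295),.026),("top",(208,233),.014),("top",(135,255),.0),("scene",(280,230),.026),("scene",(236,207),.026)]: print(uv,onz(n,uv,z))
print(tri([ray("top",(266,209)),ray("scene",(280,230))]),tri([ray("top",(322,228)),ray("scene",(236,207))]))
E
```

```text
(266, 209) [0.5805 0.0174 0.026 ]
(322, 228) [ 0.5245 -0.1346  0.026 ]
(276, 138) [ 0.7813 -0.0147  0.016 ]
(273, 295) [0.3466 0.0035 0.026 ]
(208, 233) [0.5194 0.1787 0.014 ]
(135, 255) [0.4645 0.383  0.    ]
(280, 230) [0.5836 0.0187 0.026 ]
(236, 207) [ 0.531 -0.134  0.026]
(array([0.5808, 0.0175, 0.0236]), [np.float64(2.857893196482817e-05), np.float64(2.857893196486318e-05)]) (array([ 0.5253, -0.136 ,  0.0218]), [np.float64(0.0011577580709235679), np.float64(0.001157758070923515)])
```

View pics/crop0.png

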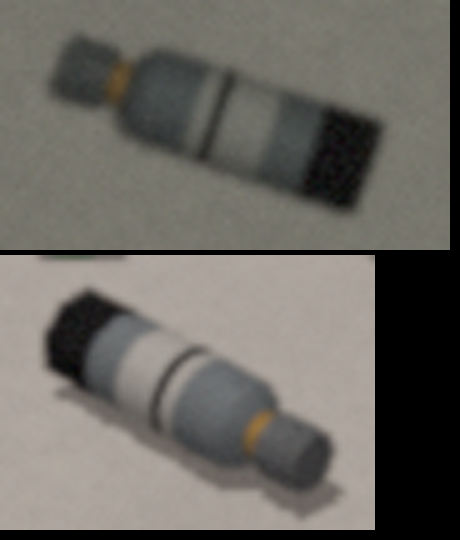

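The crop confirms it: grey cap, brass neck, grey body and black boot. Next I move above it and turn the tool x axis from cap toward foot (yaw −110).

Request:
apply_moves --targets '[{"travel": [26.7,26.1,1.5],"roll": 0,"jaw": 87},{"travel": [26.7,26.1,1.5],"roll": 0,"jaw": 87},{"travel": [26.7,26.1,1.5],"roll": 0,"jaw": 87},{"travel": [26.7,26.1,1.5],"roll": 0,"jaw": 87},{"travel": [26.7,26.1,1.5],"roll": 0,"jaw": 87},{"travel": [26.7,26.1,1.5],"roll": 0,"jaw": 87},{"travel": [26.7,26.1,1.5],"roll": 0,"jaw": 87},{"travel": [26.7,26.1,1.5],"roll": 0,"jaw": 87},{"travel": [26.7,26.1,1.5],"roll": 0,"jaw": 87},{"travel": [26.7,26.1,1.5],"roll": 0,"jaw": 87}]'

```text
clock: 1.1
tool_pos: [0.4033, 0.2815, 0.2334]
orientation: [180.0, 0.0, -22.1]
force: [0.2, -0.1, -0.0]
opening: 0.0871
gripper_force: 0.0
```

Request:
apply_moves --targets '[{"travel": [26.7,26.1,1.5],"roll": 0,"jaw": 87},{"travel": [26.7,26.1,1.5],"roll": 0,"jaw": 87},{"travel": [26.7,26.1,1.5],"roll": 0,"jaw": 87},{"travel": [26.7,26.1,1.5],"roll": 0,"jaw": 87},{"travel": [26.7,26.1,1.5],"roll": 0,"jaw": 87},{"travel": [26.7,26.1,1.5],"roll": 0,"jaw": 87},{"travel": [26.7,26.1,1.5],"roll": 0,"jaw": 87},{"travel": [26.7,26.1,1.5],"roll": 0,"jaw": 87},{"travel": [26.7,26.1,1.5],"roll": 0,"jaw": 87},{"travel": [26.7,26.1,1.5],"roll": 0,"jaw": 87}]'

```text
clock: 2.1
tool_pos: [0.5526, -0.0607, 0.2183]
orientation: [180.0, 0.0, -22.1]
force: [0.4, 0.3, 0.9]
opening: 0.0868
gripper_force: 0.0
```

Request:
apply_moves --targets '[{"travel": [0,0,0],"roll": 8,"jaw": 87},{"travel": [0,0,0],"roll": 8,"jaw": 87},{"travel": [0,0,0],"roll": 8,"jaw": 87},{"travel": [0,0,0],"roll": 8,"jaw": 87},{"travel": [0,0,0],"roll": 8,"jaw": 87},{"travel": [0,0,0],"roll": 8,"jaw": 87},{"travel": [0,0,0],"roll": 8,"jaw": 87},{"travel": [0,0,0],"roll": 8,"jaw": 87},{"travel": [0,0,0],"roll": 8,"jaw": 87},{"travel": [0,0,0],"roll": 8,"jaw": 87}]'

```text
clock: 3.1
tool_pos: [0.5521, -0.0592, 0.2182]
orientation: [180.0, -0.0, -102.4]
force: [-0.6, 0.6, -0.0]
opening: 0.0871
gripper_force: 0.0
```

Request:
apply_moves --targets '[{"travel": [0,0,0],"roll": 8,"jaw": 87},{"travel": [0,0,0],"roll": 0,"jaw": 87},{"travel": [0,0,0],"roll": 0,"jaw": 87}]'

```text
clock: 3.4
tool_pos: [0.5522, -0.0592, 0.2184]
orientation: [180.0, -0.0, -109.9]
force: [-0.1, 0.0, 0.3]
opening: 0.087
gripper_force: 0.0
```

```bash
python3 - <<'E'
from h import *
import pickle
o=ctrl.get_obs();im=ctrl.snapshot("wrist");cv2.imwrite("pics/w1.png",im[...,::-1]);pickle.dump(o,open("w1.pkl","wb"));print(o)
E
```

```text
{'clock': 3.4, 'joint_pos': array([ 14.0807,  10.6291, -17.0939,  -0.0052, -62.2998, -33.9471]), 'qvel': array([ 0.0195, -0.0379,  0.142 ,  0.034 , -0.1334,  0.2027]), 'tau': array([ -0.0082, -42.7641,  27.5505,   6.5788,  -0.0207,  -0.3252]), 'tool_pos': array([ 0.5522, -0.0592,  0.2184]), 'orientation': array([ 179.9785,   -0.0089, -109.8688]), 'force': array([-0.1091,  0.0369,  0.2644]), 'moment': array([ 0.078 , -0.0258,  0.0325]), 'gripper_force': 0.0, 'opening': 0.08697992752027114}
```

View pics/w1.png

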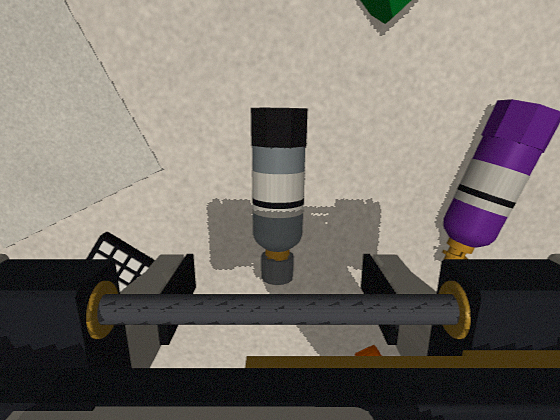

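The wrist view shows the target with its foot at rows 108–148, columns 251–307, and its cap at rows 250–284, columns 261–294. Its axis is nearly along the image column.

```bash
python3 - <<'E'
from h import *
import pickle
o=pickle.load(open("w1.pkl","rb"))
for uv,z in [((278.5,110),.026),((278.5,130),.052),((279,205),.052),((278.5,250),.043),((277.5,284),.026),((278.5,110),.052),((261.5,270),.026),((293.5,270),.026),((251,130),.026),((307,130),.026)]:
    P=onz("wrist",uv,z,o); print(uv,z,P,tool(o,P))
f=tri([ray("wrist",(278.5,129),o),ray("top",(325-3,228.5))]);print(f, tri([ray("wrist",(277.5,267),o),ray("top",(266,209)),ray("scene",(280,230))]))
im=cv2.imread("pics/w1.png");
for v in (115,125,135,145): 
    r=np.where(im[v,200:350].max(1)<75)[0]+200;print(v,r.min(),r.max())
for u in (270,279,287): r=np.where(im[90:160,u].max(1)<75)[0]+90; print(u,r.min(),r.max())
print(im[180,240:320:4].tolist()[:3], im[240:290:2,278].mean(1))
for v in (262,268,275): print(v,im[v,255:302].mean(1).astype(int))
E
```

```text
(278.5, 110) 0.026 [ 0.524 -0.137  0.026] [ 82.6788  -0.0065 192.3688]
(278.5, 130) 0.052 [ 0.5299 -0.1208  0.052 ] [ 65.5171  -0.0145 166.3661]
(279, 205) 0.052 [ 0.5527 -0.0561  0.052 ] [ -3.0786   0.5178 166.3557]
(278.5, 250) 0.043 [ 0.5699 -0.0097  0.043 ] [-52.6473   0.0985 175.3479]
(277.5, 284) 0.026 [0.5871 0.0347 0.026 ] [-100.2317   -0.9458  192.3401]
(278.5, 110) 0.052 [ 0.5242 -0.1367  0.052 ] [ 82.3725  -0.0295 166.3688]
(261.5, 270) 0.026 [0.5977 0.0129 0.026 ] [-83.2811 -18.3402 192.3362]
(293.5, 270) 0.026 [0.5649 0.0247 0.026 ] [-83.2606  16.447  192.3493]
(251, 130) 0.026 [ 0.555  -0.1287  0.026 ] [ 64.3664 -26.3674 192.3561]
(307, 130) 0.026 [ 0.5045 -0.1105  0.026 ] [ 64.3877  27.3442 192.3762]
(array([ 0.5235, -0.1263,  0.0939]), [np.float64(0.006300565432492403), np.float64(0.006300565432492538)]) (array([0.5806, 0.0172, 0.0232]), [np.float64(0.0004510297569790086), np.float64(0.00035386673565169846), np.float64(0.00028927196382450894)])
115 251 306
125 251 306
135 251 305
145 252 305
270 108 147
279 108 147
287 108 147
[[160, 176, 183], [162, 177, 188], [163, 177, 185]] [ 66.6667  70.      68.      63.3333  52.      55.3333  65.      63.3333
  67.      61.      63.6667  54.6667  61.6667  54.6667  58.3333  59.6667
  55.6667  61.      61.      59.6667  53.3333  58.3333  46.6667 104.6667
 113.3333]
262 [108 109 108 111 114  95  59  49  54  48  52  61  46  54  53  54  61  54
  58  59  59  53  54  54  61  58  54  56  55  53  44  56  55  56  40  49
  42  41  71 104 109 113 109 108 108 110 108]
268 [103 102 106 106 112 102  64  44  51  47  52  53  55  59  53  51  49  55
  62  59  56  59  55  58  61  48  60  53  57  55  53  53  55  54  50  52
  49  43  80 100 113 112 111 116 110 115 113]
275 [145 103 102 105 106 109  76  38  43  46  53  52  57  59  55  50  51  56
  56  55  59  58  53  56  58  54  62  53  52  53  56  54  49  52  48  53
  46  49 100 118 115 118 115 117 117 108 109]
```

Triangulation puts the cap axis at z≈0.023–0.026. The measured length is about 175 mm, against the 176 mm given. In tool coordinates the foot is at x=+84 and the cap middle at about −79. I'll grip the cap at L=164 from the foot with TCP z=0.034.

Request:
apply_moves --targets '[{"travel": [-40,-0.5,20],"roll": 0,"jaw": 87},{"travel": [-40,-0.5,20],"roll": 0,"jaw": 80},{"travel": [0,0,40],"roll": 0,"jaw": 70},{"travel": [0,0,40],"roll": 0,"jaw": 60},{"travel": [0,0,34],"roll": 0,"jaw": 56},{"travel": [0,0,20],"roll": 0,"jaw": 56},{"travel": [0,0,10],"roll": 0,"jaw": 56},{"travel": [0,0,0],"roll": 0,"jaw": 56},{"travel": [0,0,0],"roll": 0,"jaw": 56}]'

```text
clock: 4.35
tool_pos: [0.5815, 0.0157, 0.0355]
orientation: [-179.9, 0.0, -110.0]
force: [1.0, -1.0, 0.5]
opening: 0.0563
gripper_force: 0.0
```

```bash
python3 - <<'E'
from h import *
import pickle
o=ctrl.get_obs();im=ctrl.snapshot("wrist");cv2.imwrite("pics/w2.png",im[...,::-1]);pickle.dump(o,open("w2.pkl","wb"));print(o["tool_pos"],o["orientation"],o["force"],o["opening"])
E
```

```text
[0.5815 0.0157 0.0355] [-179.938     0.0322 -110.0377] [ 0.9526 -0.9869  0.4704] 0.05634326108583022
```

View pics/w2.png

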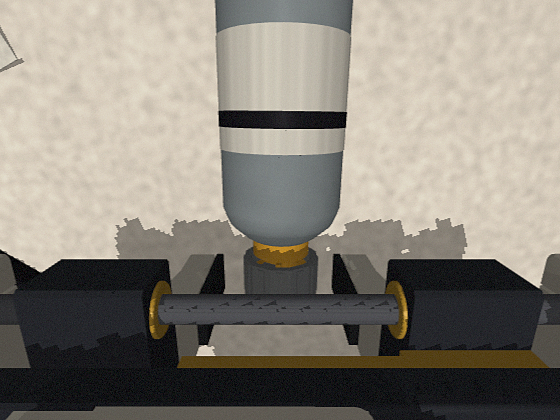

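Request:
apply_moves --targets '[{"travel": [0,0,0],"roll": 0,"jaw": 25},{"travel": [0,0,0],"roll": 0,"jaw": 25},{"travel": [0,0,0],"roll": 0,"jaw": 25},{"travel": [0,0,0],"roll": 0,"jaw": 25},{"travel": [0,0,0],"roll": 0,"jaw": 25}]'

```text
clock: 4.9
tool_pos: [0.581, 0.0157, 0.035]
orientation: [-180.0, 0.0, -110.1]
force: [-0.3, 1.1, 3.3]
opening: 0.0337
gripper_force: 30.0
```

```bash
python3 - <<'E'
import numpy as np
L=164;t=np.radians(np.linspace(0,90,25))
s=L*np.cos(t)-26*np.sin(t);z=L*np.sin(t)+26*np.cos(t)
for a,b in zip(-np.diff(s),-np.diff(z)): print(f"[{a:.1f},0,{b:.1f}]",end=" ")
E
```

```text
[2.1,0,-10.7] [2.7,0,-10.5] [3.4,0,-10.3] [4.1,0,-10.1] [4.7,0,-9.8] [5.4,0,-9.4] [6.0,0,-9.1] [6.6,0,-8.7] [7.1,0,-8.2] [7.6,0,-7.7] [8.1,0,-7.2] [8.6,0,-6.7] [9.0,0,-6.1] [9.4,0,-5.5] [9.7,0,-4.9] [10.0,0,-4.2] [10.3,0,-3.6] [10.5,0,-2.9] [10.6,0,-2.2] [10.8,0,-1.5] [10.8,0,-0.8] [10.9,0,-0.1] [10.8,0,0.6] [10.8,0,1.3]
```

Gripped at 33.7 mm, which matches the cap. Now I tip it up along the arc.

Request:
apply_moves --targets '[{"travel": [2.1,0,-10.7],"roll": 0,"jaw": 25},{"travel": [2.7,0,-10.5],"roll": 0,"jaw": 25},{"travel": [3.4,0,-10.3],"roll": 0,"jaw": 25},{"travel": [4.1,0,-10.1],"roll": 0,"jaw": 25},{"travel": [4.7,0,-9.8],"roll": 0,"jaw": 25},{"travel": [5.4,0,-9.4],"roll": 0,"jaw": 25},{"travel": [6.0,0,-9.1],"roll": 0,"jaw": 25},{"travel": [6.6,0,-8.7],"roll": 0,"jaw": 25}]'

```text
clock: 5.7
tool_pos: [0.5688, -0.0176, 0.1141]
orientation: [-180.0, 0.0, -110.1]
force: [-0.1, 1.5, -2.6]
opening: 0.0331
gripper_force: 30.0
```

```bash
python3 - <<'E'
from h import *
o=ctrl.get_obs();print(o["tool_pos"],o["force"],o["moment"],o["opening"])
a=ctrl.snapshot("scene")[100:310,150:400];cv2.imwrite("pics/s3.png",cv2.resize(a[...,::-1],None,fx=3,fy=2.8))
E
```

```text
[ 0.5688 -0.0176  0.1141] [-0.1444  1.5338 -2.6016] [ 1.105  -0.2518 -0.1115] 0.033056640973811585
```

View pics/s3.png

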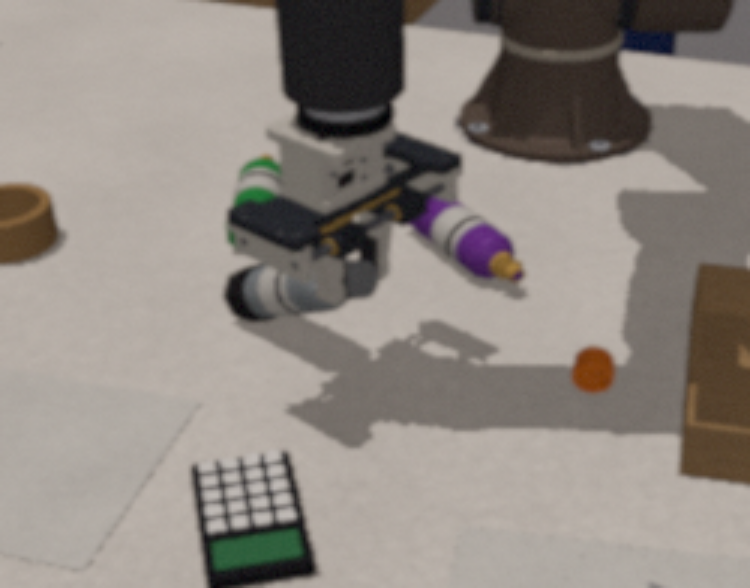

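The scene view shows the cylinder tilting with its boot still on the bench at about (230,205). I continue the arc.

Request:
apply_moves --targets '[{"travel": [7.1,0,-8.2],"roll": 0,"jaw": 25},{"travel": [7.6,0,-7.7],"roll": 0,"jaw": 25},{"travel": [8.1,0,-7.2],"roll": 0,"jaw": 25},{"travel": [8.6,0,-6.7],"roll": 0,"jaw": 25},{"travel": [9.0,0,-6.1],"roll": 0,"jaw": 25},{"travel": [9.4,0,-5.5],"roll": 0,"jaw": 25},{"travel": [9.7,0,-4.9],"roll": 0,"jaw": 25},{"travel": [10.0,0,-4.2],"roll": 0,"jaw": 25}]'

```text
clock: 6.55
tool_pos: [0.5453, -0.0832, 0.165]
orientation: [-179.9, 0.0, -110.1]
force: [1.1, 4.1, 4.2]
opening: 0.0339
gripper_force: 30.0
```

Request:
apply_moves --targets '[{"travel": [10.3,0,-3.6],"roll": 0,"jaw": 25},{"travel": [10.5,0,-2.9],"roll": 0,"jaw": 25},{"travel": [10.6,0,-2.2],"roll": 0,"jaw": 25},{"travel": [10.8,0,-1.5],"roll": 0,"jaw": 25},{"travel": [10.8,0,-0.8],"roll": 0,"jaw": 25},{"travel": [10.9,0,-0.1],"roll": 0,"jaw": 25},{"travel": [10.8,0,0.6],"roll": 0,"jaw": 25},{"travel": [10.8,0,1.3],"roll": 0,"jaw": 25},{"travel": [0,0,0],"roll": 0,"jaw": 25},{"travel": [0,0,0],"roll": 0,"jaw": 25}]'

```text
clock: 7.55
tool_pos: [0.5155, -0.165, 0.175]
orientation: [-179.9, -0.1, -110.1]
force: [-2.4, -0.2, 13.9]
opening: 0.0336
gripper_force: 30.0
```

```bash
python3 - <<'E'
from h import *
import pickle
o=ctrl.get_obs();print(o["tool_pos"],o["force"],o["moment"],o["opening"])
a=ctrl.snapshot("scene")[100:310,150:350];w=ctrl.snapshot("wrist")
a=cv2.resize(a,None,fx=2,fy=2);c=np.zeros((420,800,3),np.uint8);c[:,:400]=a;c[:300,400:]=cv2.resize(w,(400,300))
cv2.imwrite("pics/s4.png",c[...,::-1])
E
```

```text
[ 0.5155 -0.165   0.175 ] [-2.3991 -0.2223 13.9295] [ 0.2372  0.6595 -0.0212] 0.03364849621844974
```

View pics/s4.png

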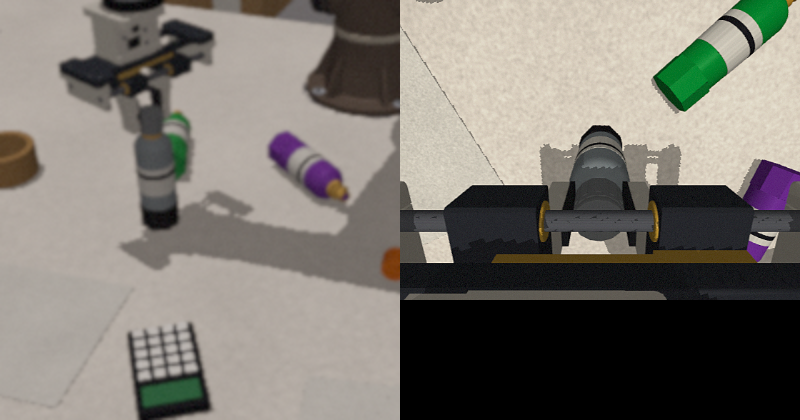

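The cylinder is upright in the scene view, with its foot at (158,215) in the crop, and pressed on the bench at 14 N. I ease off and let go.

Request:
apply_moves --targets '[{"travel": [0,0,-0.5],"roll": 0,"jaw": 25},{"travel": [0,0,-0.5],"roll": 0,"jaw": 25},{"travel": [0,0,0],"roll": 0,"jaw": 60},{"travel": [0,0,0],"roll": 0,"jaw": 60},{"travel": [0,0,0],"roll": 0,"jaw": 60},{"travel": [0,0,0],"roll": 0,"jaw": 60},{"travel": [0,0,0],"roll": 0,"jaw": 60},{"travel": [0,0,0],"roll": 0,"jaw": 60}]'

```text
clock: 8.45
tool_pos: [0.5154, -0.1629, 0.1737]
orientation: [180.0, -0.0, -110.1]
force: [-0.8, -0.6, -0.7]
opening: 0.0598
gripper_force: 0.0
```

```bash
python3 - <<'E'
from h import *
import pickle
o=ctrl.get_obs();print(o["tool_pos"],o["force"],o["moment"],o["opening"])
a=ctrl.snapshot("scene")[100:310,150:350];w=ctrl.snapshot("wrist");pickle.dump(o,open("w5.pkl","wb"));cv2.imwrite("pics/w5.png",w[...,::-1])
c=np.zeros((420,800,3),np.uint8);c[:,:400]=cv2.resize(a,None,fx=2,fy=2);c[:400,400:]=cv2.resize(w[150:350,180:380],(400,400))
cv2.imwrite("pics/s5.png",c[...,::-1])
E
```

```text
[ 0.5154 -0.1629  0.1737] [-0.7504 -0.6325 -0.7323] [ 0.1275 -0.0991 -0.0112] 0.059812580230499235
```

View pics/s5.png

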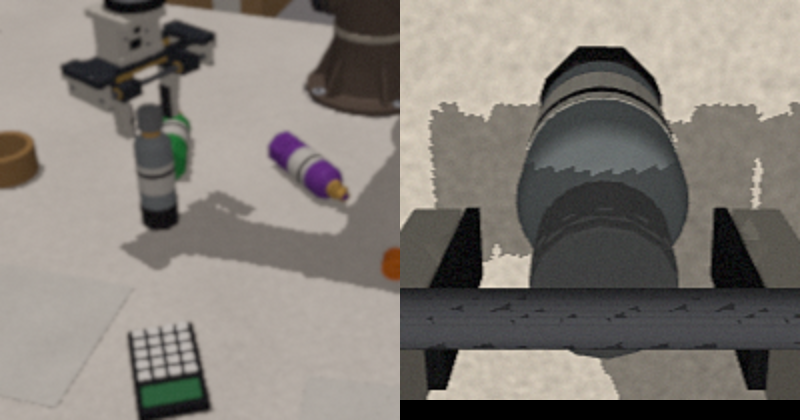

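```bash
python3 - <<'E'
from h import *
import pickle
o=pickle.load(open("w5.pkl","rb"))
for uv in [(282.3,327),(282.3,261)]:
    P=onz("wrist",uv,.176,o);print(P,tool(o,P))
for X in ((-26,24),(26,24)): pass
# boot back edge flat bottom: crop row ~45 -> boot far edge
for uv,z in [((280.5,173),.0),((280.5,173),.034),((265.5,190),.149),((319,270),.149),((245.5,270),.149)]:
    print(uv,z,tool(o,onz("wrist",uv,z,o)))
im=cv2.imread("pics/w5.png").mean(2).astype(int)
print(im[315:335,270],im[315:335,282],im[315:335,290]); print(im[285,240:260],im[285,308:328])
E
```

```text
[ 0.5196 -0.1465  0.176 ] [-16.7898   1.6886  -2.282 ]
[ 0.5081 -0.1783  0.176 ] [16.9815  1.5474 -2.2753]
(280.5, 173) 0.0 [ 26.0328   1.9021 173.7266]
(280.5, 173) 0.034 [ 31.8145   1.6608 139.7277]
(265.5, 190) 0.149 [42.8911 -6.5634 24.727 ]
(319, 270) 0.149 [-0.6644 21.5041 24.7281]
(245.5, 270) 0.149 [ -0.688  -17.6783  24.7146]
[ 75  73  74  78  75  69  67  67  68  47  67  49  79 206 194 194 190 193
 190 191] [ 81  75  76  76  71  73  66  72  66  38  68  61  67  53  93 117 110 111
 111 103] [ 80  71  80  78  78  79  36  61  38  39  65  63  48 111 115 117 123 122
 119 112]
[184 189 198 207 168  87  38  52  67  58  60  62  62  61  60  60  60  61
  61  62] [ 67  60  59  61  63  63  59  61  62  46  53 101 123 116 117 117 115 123
 123 120]
```

The cap axis sits at tool (0, +1.6). I centre on it, regrip, and try 30° of negative roll first, the right-hand loosening way.

Request:
apply_moves --targets '[{"travel": [0,1.6,0],"roll": 0,"jaw": 60},{"travel": [0,0,0],"roll": 0,"jaw": 25},{"travel": [0,0,0],"roll": 0,"jaw": 25},{"travel": [0,0,0],"roll": 0,"jaw": 25},{"travel": [0,0,0],"roll": 0,"jaw": 25},{"travel": [0,0,0],"roll": 0,"jaw": 25},{"travel": [0,0,0],"roll": 0,"jaw": 25}]'

```text
clock: 9.25
tool_pos: [0.5139, -0.1623, 0.1739]
orientation: [180.0, 0.0, -110.1]
force: [-0.3, 0.1, 1.0]
opening: 0.0339
gripper_force: 30.0
```

```bash
python3 - <<'E'
from h import *
o=ctrl.get_obs();print(o["tool_pos"],o["force"],o["moment"],o["opening"],o["joint_pos"],o["gripper_force"])
cv2.imwrite("pics/w6.png",ctrl.snapshot("wrist")[...,::-1])
E
```

```text
[ 0.5139 -0.1623  0.1739] [-0.3474  0.1177  0.9692] [0.2566 0.0999 0.0093] 0.03391802081144264 [  3.3218  11.402  -22.5052  -0.0032 -56.0966 -23.4272] 29.9983265740957
```

Request:
apply_moves --targets '[{"travel": [0,0,-0.1],"roll": -5,"jaw": 25},{"travel": [0,0,-0.1],"roll": -5,"jaw": 25},{"travel": [0,0,-0.1],"roll": -5,"jaw": 25},{"travel": [0,0,-0.1],"roll": -5,"jaw": 25},{"travel": [0,0,-0.1],"roll": -5,"jaw": 25},{"travel": [0,0,-0.1],"roll": -5,"jaw": 25}]'

```text
clock: 9.9
tool_pos: [0.5141, -0.1624, 0.1745]
orientation: [-180.0, -0.0, -79.9]
force: [-0.4, -0.2, 0.0]
opening: 0.0338
gripper_force: 30.0
```

```bash
python3 - <<'E'
from h import *
o=ctrl.get_obs();print(o["tool_pos"],o["force"],o["moment"],o["opening"],o["joint_pos"])
w=ctrl.snapshot("wrist")[...,::-1];cv2.imwrite("pics/w7.png",w);v=cv2.imread("pics/w6.png")
cv2.imwrite("pics/c7.png",np.hstack([cv2.resize(i[150:350,180:380],(400,400)) for i in (v,w)]))
E
```

```text
[ 0.5141 -0.1624  0.1745] [-0.4376 -0.1809  0.0288] [ 0.0964 -0.0565  0.0286] 0.033845433369737436 [  3.3188  11.3687 -22.4512   0.0093 -56.163    6.7796]
```

View pics/c7.png

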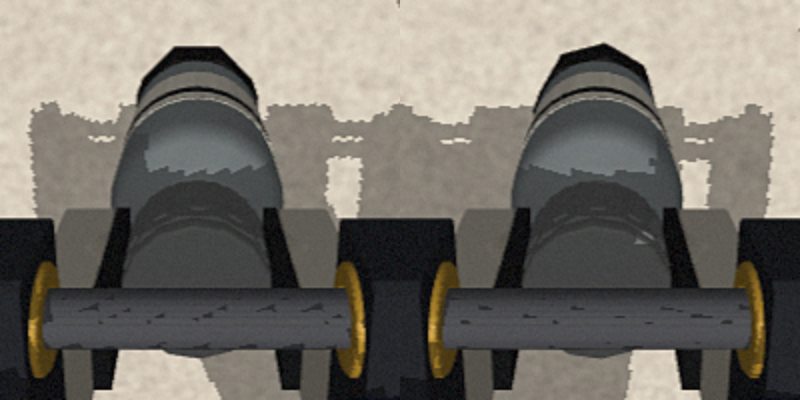

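The boot octagon turned about 30° relative to the gripper: its left vertex moved from −22 px to +5 px, and the moment is near 0. So the cap is unscrewing, and I continue the same way to 125° in total.

Request:
apply_moves --targets '[{"travel": [0,0,-0.1],"roll": -5,"jaw": 25},{"travel": [0,0,-0.1],"roll": -5,"jaw": 25},{"travel": [0,0,-0.1],"roll": -5,"jaw": 25},{"travel": [0,0,-0.1],"roll": -5,"jaw": 25},{"travel": [0,0,-0.1],"roll": -5,"jaw": 25},{"travel": [0,0,-0.1],"roll": -5,"jaw": 25},{"travel": [0,0,-0.1],"roll": -5,"jaw": 25},{"travel": [0,0,-0.1],"roll": -5,"jaw": 25},{"travel": [0,0,-0.1],"roll": -5,"jaw": 25},{"travel": [0,0,-0.1],"roll": -5,"jaw": 25}]'

```text
clock: 10.95
tool_pos: [0.5142, -0.1624, 0.1756]
orientation: [-180.0, -0.0, -30.0]
force: [-0.0, -0.3, -0.4]
opening: 0.0338
gripper_force: 30.0
```

Request:
apply_moves --targets '[{"travel": [0,0,-0.1],"roll": -5,"jaw": 25},{"travel": [0,0,-0.1],"roll": -5,"jaw": 25},{"travel": [0,0,-0.1],"roll": -5,"jaw": 25},{"travel": [0,0,-0.1],"roll": -5,"jaw": 25},{"travel": [0,0,-0.1],"roll": -5,"jaw": 25},{"travel": [0,0,-0.1],"roll": -5,"jaw": 25},{"travel": [0,0,-0.1],"roll": -5,"jaw": 25},{"travel": [0,0,-0.1],"roll": -5,"jaw": 25},{"travel": [0,0,-0.1],"roll": -5,"jaw": 25},{"travel": [0,0,0],"roll": 0,"jaw": 25}]'

```text
clock: 11.95
tool_pos: [0.5142, -0.1622, 0.1764]
orientation: [180.0, -0.0, 14.9]
force: [0.3, 0.9, 0.5]
opening: 0.0343
gripper_force: 30.0
```

```bash
python3 - <<'E'
from h import *
o=ctrl.get_obs();print(o["tool_pos"],o["force"],o["moment"],o["opening"],o["joint_pos"])
E
```

```text
[ 0.5142 -0.1622  0.1764] [0.2928 0.9042 0.5309] [ 0.1184 -0.3111 -0.0432] 0.03430604308060282 [  3.326   11.2657 -22.3082  -0.0046 -56.3967 101.5611]
```

Request:
apply_moves --targets '[{"travel": [0,0,-1],"roll": 0,"jaw": 25},{"travel": [0,0,-1],"roll": 0,"jaw": 25},{"travel": [0,0,-1],"roll": 0,"jaw": 25},{"travel": [0,0,0],"roll": 0,"jaw": 25}]'

```text
clock: 12.35
tool_pos: [0.5141, -0.1623, 0.1796]
orientation: [180.0, -0.0, 14.8]
force: [1.4, 1.4, -0.1]
opening: 0.0341
gripper_force: 30.0
```

No lifting load, so the cap is free. I lift it to about 10 cm.

Request:
apply_moves --targets '[{"travel": [0,0,-3],"roll": 0,"jaw": 25},{"travel": [0,0,-6],"roll": 0,"jaw": 25},{"travel": [0,0,-10],"roll": 0,"jaw": 25},{"travel": [0,0,-15],"roll": 0,"jaw": 25},{"travel": [0,0,-20],"roll": 0,"jaw": 25},{"travel": [0,0,-25],"roll": 0,"jaw": 25},{"travel": [0,0,-20],"roll": 0,"jaw": 25},{"travel": [0,0,-10],"roll": 0,"jaw": 25},{"travel": [0,0,0],"roll": 0,"jaw": 25},{"travel": [0,0,0],"roll": 0,"jaw": 25}]'

```text
clock: 13.35
tool_pos: [0.5135, -0.1622, 0.2878]
orientation: [-180.0, 0.0, 14.9]
force: [0.0, -0.2, -0.3]
opening: 0.0336
gripper_force: 30.0
```

```bash
python3 - <<'E'
from h import *
o=ctrl.get_obs();print(o["tool_pos"],o["force"],o["opening"],o["gripper_force"],o["qvel"])
a=ctrl.snapshot("scene")[60:310,100:400];cv2.imwrite("pics/s8.png",cv2.resize(a,None,fx=2.4,fy=2.4)[...,::-1])
E
```

```text
[ 0.5135 -0.1622  0.2878] [ 0.0447 -0.2496 -0.3061] 0.03355553198963061 29.997804034233013 [ 0.084   0.7502 -0.8796 -0.1345  0.1208  0.0636]
```

View pics/s8.png

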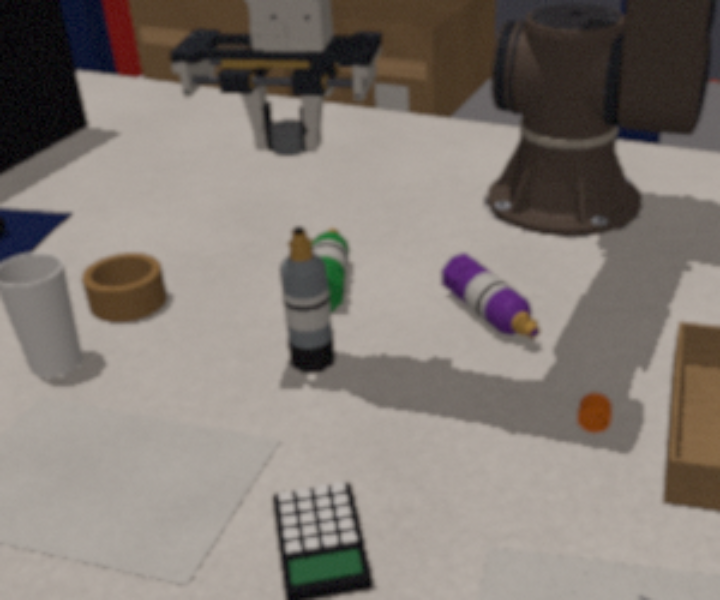

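The cylinder stands upright with its brass spigot bare at (300,240), and the gripper holds the cap at (288,138). The other things are untouched. I let the arm settle and hand in.

Request:
apply_moves --targets '[{"travel": [0,0,0],"roll": 0,"jaw": 25},{"travel": [0,0,0],"roll": 0,"jaw": 25},{"travel": [0,0,0],"roll": 0,"jaw": 25}]'

```text
clock: 13.7
tool_pos: [0.5138, -0.1623, 0.2878]
orientation: [-180.0, 0.1, 14.9]
force: [0.2, 0.4, -0.5]
opening: 0.034
gripper_force: 30.0
```

```bash
python3 -c "
from plant import ctrl
print(ctrl.close_job())"
```

```text
the job is handed in; nothing more can be done
None
```

The job is handed in at 13.7 s: the bench cylinder stands upright, its cap (right-hand thread) is unscrewed and held about 10 cm above it, and the last picture shows nothing else moved; no verdict came back.

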